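Lay two gift cartons down on the felt

TASK

Two gift cartons, a perfume and a shorter hand cream, stand on end at the two ends of the leather mat on the credenza. Ready them for their ribbons: push each one near its top so that it tips over where it stands and ends up lying flat on a broad face, wholly on the grey felt panel, neither on top of the other. Only push them with the fingers, never grip, lift, press hard or slide them along upright, and leave the other things on the credenza as they are.

Things in the scene. Friction and masses are not known exactly. Their poses are not given: they have to be found in the camera images.
- mat: Fixed brown leather mat, 270 (x) x 290 (y) x 3 mm thick; origin at its underside's centre, z up. A grey felt panel, 220 (x) x 240 (y) mm, is let in flush at its centre. Both cartons start standing on the mat, at opposite y ends and on opposite x halves (which is where varies), each foot partly on the leather border, partly on the felt.
- perfume: The taller perfume carton: loose closed off-white box on end, 62 (x, wide) x 40 (y, deep) x 150 mm (z, tall), 182 to 338 g. Origin at the centre of its foot; z towards its head. Broad faces look along its +y and -y, within 6 degrees of the mat's y axis at the start. Pushed near its head along its y it tips about its foot's far edge and falls by itself beyond about 15 degrees.
- perfume_foot_a (a point): Point on the taller perfume carton: foot end (z = 0), middle of the edge of its +x side face (x = +31, y = 0 mm in the carton's frame).
- perfume_foot_b (a point): Point on the taller perfume carton: foot end (z = 0), middle of the edge of its -x side face (x = -31, y = 0 mm in the carton's frame).
- perfume_head_a (a point): Point on the taller perfume carton: head end (z = 150 mm), middle of the edge of its +x side face (x = +31, y = 0 mm in the carton's frame).
- perfume_head_b (a point): Point on the taller perfume carton: head end (z = 150 mm), middle of the edge of its -x side face (x = -31, y = 0 mm in the carton's frame).
- cream: The shorter cream carton: loose closed off-white box on end, 48 (x, wide) x 32 (y, deep) x 120 mm (z, tall), 105 to 195 g. Origin at the centre of its foot; z towards its head. Broad faces look along its +y and -y, within 6 degrees of the mat's y axis at the start. Pushed near its head along its y it tips about its foot's far edge and falls by itself beyond about 15 degrees.
- cream_foot_a (a point): Point on the shorter cream carton: foot end (z = 0), middle of the edge of its +x side face (x = +24, y = 0 mm in the carton's frame).
- cream_foot_b (a point): Point on the shorter cream carton: foot end (z = 0), middle of the edge of its -x side face (x = -24, y = 0 mm in the carton's frame).
- cream_head_a (a point): Point on the shorter cream carton: head end (z = 120 mm), middle of the edge of its +x side face (x = +24, y = 0 mm in the carton's frame).
- cream_head_b (a point): Point on the shorter cream carton: head end (z = 120 mm), middle of the edge of its -x side face (x = -24, y = 0 mm in the carton's frame).
- compact: Bystander: closed round aluminium compact mirror, 76 mm across, 14 mm thick, loose on the credenza beyond the mat's +x edge; origin at the centre of its underside.
- ring_dish: Bystander: white ceramic ring dish, 100 mm across, 22 mm high with a 47 mm high cone in the middle, loose beyond the mat's +x edge; origin at the centre of its underside.
- tealight_holder: Bystander: empty glass tealight holder, 66 mm across, 58 mm high, loose just beyond the mat's +y end, on its -x half; origin at the centre of its underside.
- turntable: Bystander: acrylic turntable stand on the right (-y) of the mat: fixed base, freely turning rimmed disc 200 mm across whose upper face is 18.5 mm above the credenza, with a knob up to 84 mm high in the middle; origin at the centre of its underside.
- lipstick1: Bystander: black plastic lipstick tube, 21 mm across, 76 mm tall, standing loose on the turntable disc, top about 95 mm above the credenza; origin at the centre of its underside.
- lipstick2: Bystander: black plastic lipstick tube, 21 mm across, 76 mm tall, standing loose on the turntable disc, top about 95 mm above the credenza; origin at the centre of its underside.
- lipstick3: Bystander: black plastic lipstick tube, 21 mm across, 76 mm tall, standing loose on the turntable disc, top about 95 mm above the credenza; origin at the centre of its underside.
Not all that is in view belongs to the job. What is shaped like the perfume but blue is not meant.

How it is judged (in metres and radians):
At the end, for the whole second after the job is handed in: Both cartons lie at rest on a broad face (within about 3.5 degrees of flat) directly on the mat (no end raised more than 4 mm), with all four corners of each inside the 220 x 240 mm felt panel (2 mm grace) ((angle between perfume's own y axis and vertical below 0.06 rad or angle between perfume's own y axis and vertical above 3.0816 rad) and linear speed of each of perfume, cream below 0.02 m/s and x of perfume_foot_a in the frame of mat between -0.112 and 0.112 m and y of perfume_foot_a in the frame of mat between -0.122 and 0.122 m and height (world z) of each of perfume_foot_a, perfume_foot_b, perfume_head_a, perfume_head_b below 0.027 m and x of perfume_foot_b in the frame of mat between -0.112 and 0.112 m and y of perfume_foot_b in the frame of mat between -0.122 and 0.122 m and x of perfume_head_a in the frame of mat between -0.112 and 0.112 m and y of perfume_head_a in the frame of mat between -0.122 and 0.122 m and x of perfume_head_b in the frame of mat between -0.112 and 0.112 m and y of perfume_head_b in the frame of mat between -0.122 and 0.122 m and (angle between cream's own y axis and vertical below 0.06 rad or angle between cream's own y axis and vertical above 3.0816 rad) and x of cream_foot_a in the frame of mat between -0.112 and 0.112 m and y of cream_foot_a in the frame of mat between -0.122 and 0.122 m and height (world z) of each of cream_foot_a, cream_foot_b, cream_head_a, cream_head_b below 0.023 m and x of cream_foot_b in the frame of mat between -0.112 and 0.112 m and y of cream_foot_b in the frame of mat between -0.122 and 0.122 m and x of cream_head_a in the frame of mat between -0.112 and 0.112 m and y of cream_head_a in the frame of mat between -0.122 and 0.122 m and x of cream_head_b in the frame of mat between -0.112 and 0.112 m and y of cream_head_b in the frame of mat between -0.122 and 0.122 m); the robot touches nothing.
It fails at once if a carton is lifted or carried (an end more than about 15 mm higher than tipping alone raises it) (height (world z) of perfume above 0.038 m or height (world z) of any of perfume_head_a, perfume_head_b above 0.17 m or height (world z) of cream above 0.034 m or height (world z) of any of cream_head_a, cream_head_b above 0.14 m).
It fails at once if a carton is slid along upright (foot more than 30 mm from its start while standing) instead of being tipped where it stands ((angle between perfume's own z axis and vertical below 0.2 rad and distance of perfume from where it was at the start of the episode above 0.03 m) or (angle between cream's own z axis and vertical below 0.2 rad and distance of cream from where it was at the start of the episode above 0.03 m)).
It fails at once if a standing carton is pushed low (grasp point below half its height) instead of near its top ((angle between perfume's own z axis and vertical below 0.1 rad and contact force between the fingers and perfume above 0.3 N and height (world z) of the grasp point below 0.075 m) or (angle between cream's own z axis and vertical below 0.1 rad and contact force between the fingers and cream above 0.3 N and height (world z) of the grasp point below 0.06 m)).
It fails at once if a carton is squeezed, pressed or struck with more than 20 N (contact force between the fingers and perfume above 20 N or contact force between the fingers and cream above 20 N).
It fails at once if the compact mirror, ring dish, tealight holder or a lipstick is moved more than 15 mm or tipped over (distance of any of compact, ring_dish, tealight_holder, lipstick1, lipstick2, lipstick3 from where it was at the start of the episode above 0.015 m or angle between any of compact, ring_dish, tealight_holder, lipstick1, lipstick2, lipstick3's own z axis and vertical above 0.3 rad).
It also fails if it takes over 42 s, if anything falls off the work surface, if the arm or the gripper's body presses on something with over 40 N, if the wrist force passes 120 N, or if a joint passes its speed limit or range.

ROBOT

A 7-joint arm with a two-finger parallel gripper is mounted at the origin on the work surface. World frame = base frame: x ahead of the robot, y to its left, z up, the work surface at z = 0. Lengths are in mm, angles in rad, forces in N, time in s.
With the tool pointing down it reaches from about 400 to 875 mm from the base axis. Payload 19.3 kg.
Tool frame: the origin (TCP) lies at the very end of the fingers, on their centre line; the grasp point (between the pads) lies 19 mm behind it (grip_point_offset is the z of the grasp point in the tool frame, in mm); z points along the fingers, y is the line along which they close (so a half turn about z gives the same grasp; the last joint's range is limited). The gripper opens to 85 mm and grips with 20 to 120 N. Pads are 22 mm wide; open, the fingers measure 114 mm over their backs; the gripper's body (76 mm by 85 mm) begins 54 mm behind the grasp point. The pads swing forward as they close: fully open they stand 13 mm farther back than shut.
Start: joints at [1.076, 0.521, -0.036, 1.599, 0.021, 1.021, -0.113], TCP at [257.559, -569.454, 231.291] pointing down, gripper open.
Joint ranges: [-2.91, 2.91], [-0.3, 2.13], [-1.5, 1.42], [0.17, 2.43], [-1.26, 4.41], [0.16, 1.93], [-2.52, 2.52]. Speed limits (rad/s): [1.89, 1.89, 2.39, 2.39, 3.01, 3.01, 3.01].

INTERFACE

Orientations are given as a 3x3 rotation matrix whose columns are the frame's x, y, z axes.
In Python, from workcell import movep, movel, goto_joints, open_gripper, clamp, wait, inverse_kinematics, read_state, camera, PlanningError, finish_job, grip_point_offset gives the robot as it stands. Calls block until the motion is done:
- movep(position, orientation): joint-space move of the TCP to a pose.
- movel(position, frame=None, max_speed=150, guard=None): straight line of the TCP; frame=None keeps the orientation; max_speed is the mean speed in mm/s. With guard (N) it stops when the force on the tool has changed by that much, and returns True; else False.
- goto_joints(angles): joint-space move.
- open_gripper() and clamp(): open the fingers fully, or close them until they stop; the grip force is fixed at half the most.
- wait(seconds).
- inverse_kinematics(position, orientation): joint angles nearest the present ones, or None.
- read_state(): the state.
- camera(name): name is "scene" or "side" or "wrist"; returns a dict with "image" (384x512x3 uint8, blue, green, red), "range_z" (384x512 float32, mm along the optical axis (not along the pixel's ray), 0 where there is no reading), "fx", "fy", "cx", "cy" (pixels), "cam_to_world" (4x4, takes a point from camera to world coordinates). Camera axes: x right, y up, looking along -z (the intrinsics and any distortion apply to the point x, -y, -z); pixel columns grow to the right and rows downward; lengths in mm; the calibration is good to about 2 mm. A picture is of the moment at which its call begins.
A pose or a line that the arm cannot do raises PlanningError and nothing moves.
- finish_job(): hands the job in; it is judged then, once.
The state is a dict: "time": time; "qpos": joint angles; "qvel": joint speeds; "joint_efforts": joint torques, N m; "eef_pos": TCP position; "tool_rot": TCP orientation; "ft_force": force on the tool from outside, world axes, zero at the start; "torque": the same for the moment, N m; "finger_gap": finger opening in mm; "gripper_force": force on a finger pad.
Only numpy, scipy, OpenCV 4.12 (cv2) and the standard library are available. Lean on these libraries where they do the work, as an engineer would, in place of code of your own. Each camera call takes 0.05 s, during which the arm holds its last target. There are 200 camera calls.

## Working session

There is one attempt and no reset: what is moved stays moved. The work goes in short steps, each a Python script; the robot and the scene stay as the last script left them, time stands still between calls to the robot, and variables do not carry over. Pictures are saved under pics/ and viewed, at most 10 in all, crops included, and the job is handed in when it is done.

```bash
ls; mkdir -p pics; cat > h.py <<'E'
import numpy as np, cv2
from workcell import *
def pts(c):
    z=c["range_z"].astype(float); v,u=np.mgrid[:z.shape[0],:z.shape[1]]
    P=np.stack([(u-c["cx"])/c["fx"]*z,-(v-c["cy"])/c["fy"]*z,-z,np.ones_like(z)],-1)
    W=(P@np.array(c["cam_to_world"]).T)[...,:3]; W[z<=0]=np.nan
    return W
E
python3 - <<'E'
from h import *
for n in ("scene","side"):
    c=camera(n); cv2.imwrite(f"pics/{n}0.png",c["image"]); np.save(f"{n}.npy",pts(c)); print(n,c["cam_to_world"],[k for k in c],c["fx"])
s=read_state();print(s["time"],s["finger_gap"],s["tool_rot"])
E
```

```text
pics
scene [[ 5.81734916e-01 -4.81755436e-01  6.55359587e-01  1.27971834e+03]
 [ 8.13241096e-01  3.29691063e-01 -4.79523432e-01 -5.54872018e+02]
 [ 1.49468212e-02  8.11920872e-01  5.83576122e-01  6.75783552e+02]
 [ 0.00000000e+00  0.00000000e+00  0.00000000e+00  1.00000000e+00]] ['image', 'range_z', 'fx', 'fy', 'cx', 'cy', 'cam_to_world'] 394.5440469892721
side [[-9.69080413e-01  1.38535509e-01 -2.04183900e-01  3.92760234e+02]
 [-2.46511248e-01 -5.07556107e-01  8.25602206e-01  8.09864613e+02]
 [ 1.07404368e-02  8.50408555e-01  5.26013243e-01  6.90079681e+02]
 [ 0.00000000e+00  0.00000000e+00  0.00000000e+00  1.00000000e+00]] ['image', 'range_z', 'fx', 'fy', 'cx', 'cy', 'cam_to_world'] 391.705353260661
0.1 85.56094467461111 [[ 9.11131364e-01  4.12115801e-01 -4.51821388e-04]
 [ 4.12116045e-01 -9.11130952e-01  8.68012952e-04]
 [-5.39465983e-05 -9.77076668e-04 -9.99999521e-01]]
```

View pics/scene0.png

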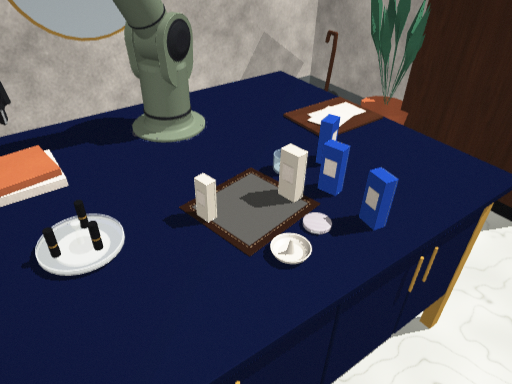

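View pics/side0.png

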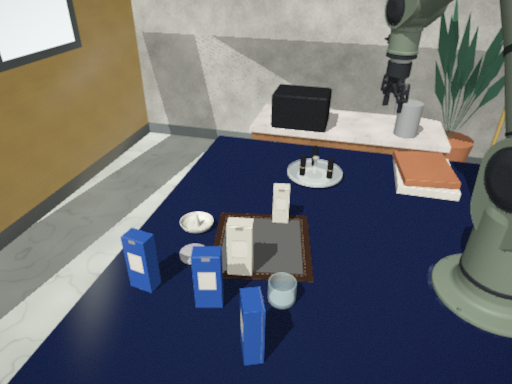

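The perfume is the white carton at the +y end, scene pixel (292,173) and side (239,247). The cream is at the -y end, scene (205,198) and side (281,203). The tealight is at side (282,290), with the blue boxes beyond the +y end. Next I'll measure the mat, cartons and nearby obstacles.

```bash
cat >> h.py <<'E'
def clouds():
    "per camera: white carton points, felt points, blue points (coarsely in the mat region)"
    out={}
    for n in ("scene","side"):
        c=camera(n); W=pts(c); hsv=cv2.cvtColor(c["image"],cv2.COLOR_BGR2HSV).astype(int)
        out[n]=(W,hsv,c["image"])
    return out
def rect(P): # min-area rectangle of xy
    (x,y),(w,h),a=cv2.minAreaRect(P[:,:2].astype(np.float32)); return np.round([x,y,w,h,a],1)
E
python3 - <<'E'
from h import *
C=clouds()
for n,(W,h,im) in C.items():
    print(n)
    x,y,z=W[...,0],W[...,1],W[...,2]
    reg=np.isfinite(x)&(x>350)&(x<900)&(y>-250)&(y<450)
    felt=reg&(abs(z-3)<5)&(h[...,1]<50)&(h[...,2]>40)&(h[...,2]<140)
    k,lab,st,ce=cv2.connectedComponentsWithStats(felt.astype(np.uint8))
    i=1+np.argmax(st[1:,4]); P=W[lab==i]; print("felt",rect(P),P.mean(0).round(1))
    leather=reg&(abs(z-3)<5)&(((h[...,0]<20)|(h[...,0]>170))&(h[...,1]>60)&(h[...,2]<150))
    print("leather",rect(W[leather]),leather.sum())
    for nm,m in (("tall",reg&(z>25)&~((h[...,0]>105)&(h[...,0]<130)&(h[...,1]>120))),("blue",reg&(z>25)&((h[...,0]>105)&(h[...,0]<130)&(h[...,1]>120)))):
        k,lab,st,ce=cv2.connectedComponentsWithStats(m.astype(np.uint8))
        for i in range(1,k):
            if st[i,4]<60: continue
            P=W[lab==i]; zt=np.percentile(P[:,2],99); T=P[P[:,2]>zt-6]
            print(nm,ce[i].round(),st[i,4],"zmax",zt.round(1),"all",rect(P),"top",rect(T),len(T))
E
```

```text
scene
felt [578.4 -35.9 224.3 242.1  10.6] [592.9 -37.2   3.1]
leather [546.5 129.3 275.4 633.6  11.1] 1698
tall [291. 169.] 1325 zmax 154.4 all [545.6 104.7  65.  207.9  71.7] top [609.4  82.8  62.6  44.2   7. ] 199
tall [330. 168.] 213 zmax 112.5 all [653.8 183.3  41.3   9.9  13.4] top [653.4 184.   34.5   5.1  15.7] 25
tall [205. 194.] 777 zmax 124.3 all [ 555.4 -161.7   50.5   35.6   10.7] top [ 554.9 -162.8   47.5   33.1   11.8] 163
tall [372. 198.] 215 zmax 111.2 all [815.7 170.2   6.7  41.9  82. ] top [814.7 170.7   4.8  38.4  75.3] 29
blue [332. 152.] 1429 zmax 151.8 all [585.3 258.7  72.5 240.7  49. ] top [581.6 255.1  67.5 239.5  51.9] 315
blue [380. 194.] 1216 zmax 151.4 all [820.2 188.3  43.8  64.7  80.7] top [820.2 189.1  42.   62.8  80.1] 264
side
felt [537.8 -45.  137.5 246.6  12.9] [536.4 -34.2   3.5]
leather [581.4 -38.  267.9 293.1  11.5] 1251
tall [281. 199.] 555 zmax 124.7 all [ 553.3 -160.6   48.    37.7   11.4] top [ 552.7 -161.5   46.8   36.3   11.7] 113
tall [240. 242.] 1351 zmax 154.6 all [607.7  85.1  62.5  44.1   8.7] top [607.9  84.4  61.7  42.4   9.3] 296
tall [135. 263.] 260 zmax 109.5 all [824.9 208.5   5.6  44.6  80. ] top [823.4 208.1   4.4  41.8  76.4] 31
tall [207. 281.] 359 zmax 109.0 all [644.7 222.   41.4   5.7  15.9] top [644.9 222.   39.3   4.9  14.8] 43
tall [282. 287.] 635 zmax 59.7 all [487.3 156.6  65.8  65.2  56.8] top [486.7 156.5  64.3  64.8  18.8] 165
tall [242. 326.] 68 zmax 110.8 all [537.9 316.2   0.7  41.8  22.3] top [5.367e+02 3.191e+02 5.000e-01 3.320e+01 2.270e+01] 10
blue [142. 254.] 1304 zmax 151.4 all [818.4 189.5  43.5  64.4  81.5] top [817.6 189.7  41.4  61.9  80.8] 313
blue [208. 271.] 1141 zmax 151.4 all [647.9 204.9  62.8  41.2  15.4] top [649.  204.9  60.9  39.6  17.8] 330
blue [253. 321.] 1532 zmax 151.7 all [519.  309.3  40.4  65.2  22.5] top [519.3 309.1  40.   64.5  22.5] 562
```

Both cartons check out against their given sizes: tops at 154 and 124 mm, footprints about 62x42 and 48x35. The mat centre is about (579.5,-37) with 11° yaw. I'll push the cream first, along its own +y, with closed fingers near the top.

```bash
cat >> h.py <<'E'
def frame(ax):
    ax=np.array([ax[0],ax[1],0.])/np.hypot(*ax[:2]); z=np.array([0,0,-1.]); return np.stack([ax,np.cross(z,ax),z],1)
def plan(c,yaw,sgn,half,over):
    "push direction, best tool frame, start and end xy for a carton at c"
    d=sgn*np.array([-np.sin(yaw),np.cos(yaw)]); c=np.array(c)
    a=c-d*(half+11+28); b=c-d*(half+11)+d*over
    best=None; q0=np.array(read_state()["qpos"])
    for s in (1,-1):
        R=frame(s*d); q=inverse_kinematics([*a,200],R)
        if q is not None:
            k=np.abs(np.array(q)-q0).max()
            if best is None or k<best[0]: best=(k,R,q)
    return a,b,best[1],best[2]
def push(c,yaw,sgn,half,over,z,hi):
    a,b,R,q=plan(c,yaw,sgn,half,over)
    movep([*a,hi],R); movel([*a,z],max_speed=150)
    t0=read_state()["ft_force"]
    movel([*b,z],max_speed=60)
    s=read_state(); print("pushed",s["time"],np.round(s["eef_pos"],1),np.round(np.array(s["ft_force"])-t0,1))
    wait(0.3); movel([*b,hi],max_speed=200)
E
python3 - <<'E'
from h import *
print(plan((608.2,83.8),np.radians(8.3),-1,20,52))
clamp(); print(read_state()["time"])
push((553.8,-162),np.radians(11.4),1,16,43,100,225)
c=camera("side"); cv2.imwrite("pics/side1.png",c["image"]); s=read_state(); print(s["time"],s["finger_gap"])
E
```

```text
(array([599.68298414, 142.18202156]), array([611.23148022,  63.01995843]), array([[-0.1443562 ,  0.98952579,  0.        ],
       [ 0.98952579,  0.1443562 ,  0.        ],
       [ 0.        ,  0.        , -1.        ]]), array([ 0.09787706,  0.61010291, -0.64267911,  1.63207295,  0.41005438,
        1.03796605, -0.52497554]))
0.9667
pushed 4.9917 [ 550.7 -146.7  100. ] [-0.2 -0.8 -1. ]
6.1167 -0.13282034458432407
```

View pics/side1.png

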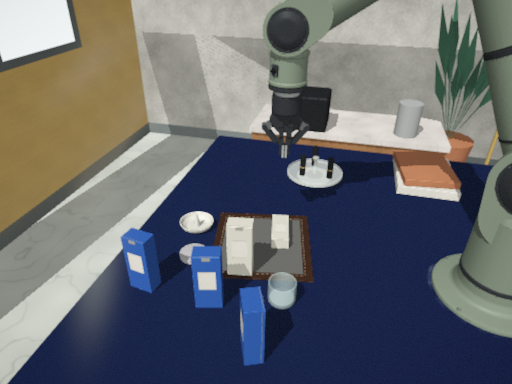

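The cream now lies flat on the felt at side (281,232), and everything else is unchanged. The perfume is next.

```bash
python3 - <<'E'
from h import *
push((608.2,83.8),np.radians(8.3),-1,20,52,127,235)
movep([540,-300,260],np.array(read_state()["tool_rot"])); wait(.3)
C=clouds(); cv2.imwrite("pics/scene2.png",C["scene"][2])
a=np.radians(11.1); M=np.array([[np.cos(a),np.sin(a)],[-np.sin(a),np.cos(a)]])
for n,(W,h,im) in C.items():
    x,y,z=W[...,0],W[...,1],W[...,2]
    m=np.isfinite(x)&(abs(x-580)<140)&(abs(y+37)<150)&(z>20)&(z<60)&(h[...,1]<70)
    k,lab,st,ce=cv2.connectedComponentsWithStats(m.astype(np.uint8))
    for i in range(1,k):
        if st[i,4]<60: continue
        P=W[lab==i]; T=(P[:,:2]-[579.5,-37])@M.T
        zt=np.median(P[P[:,2]>np.percentile(P[:,2],60),2])
        top=P[:,2]>zt-5; A=np.c_[T[top],np.ones(top.sum())]; sl=np.linalg.lstsq(A,P[top,2],rcond=None)[0]
        print(n,ce[i].round(),zt.round(1),"slope",sl[:2].round(3),"mat corners",cv2.boxPoints(cv2.minAreaRect(T[top].astype(np.float32))).round(0).tolist())
print(read_state()["time"])
E
```

```text
pushed 9.5917 [611.2  63.5 127. ] [-0.6  0.4 -0.3]
scene [227. 197.] 35.6 slope [-0.012  0.002] mat corners [[-73.0, -101.0], [-23.0, -101.0], [-22.0, 20.0], [-72.0, 21.0]]
scene [265. 203.] 43.6 slope [-0.005  0.001] mat corners [[14.0, -65.0], [78.0, -67.0], [84.0, 84.0], [19.0, 87.0]]
side [280. 229.] 36.2 slope [-0.005 -0.004] mat corners [[-73.0, 21.0], [-72.0, -102.0], [-25.0, -102.0], [-26.0, 22.0]]
side [245. 237.] 44.0 slope [ 0.004 -0.004] mat corners [[14.0, -65.0], [76.0, -68.0], [81.0, 86.0], [19.0, 89.0]]
12.3667
```

View pics/scene2.png

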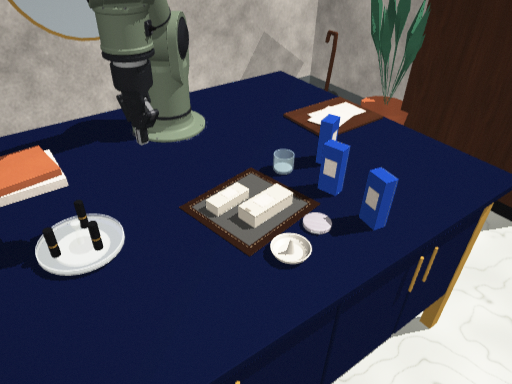

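Both cartons lie flat side by side on the felt, cream at scene (227,197) and perfume at (265,203). Their corners are at least 18 mm inside the panel, the bystanders are untouched and the arm is clear.

```bash
python3 -c "
from workcell import *
print(finish_job())"
```

```text
the job is handed in; nothing more can be done
None
```

The job is handed in: both cartons were tipped over where they stood and lie flat side by side, wholly on the felt panel, with nothing else disturbed, after about 12.4 s of the 42 s allowed.

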